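# Tuck the vent-pipe flashing under the shingles of the roof hatch and hold it flat

### The job

The mushroom house's roof vent hatch lies on the bench to be fitted for a new vent pipe. Lift the metal pipe flashing up and off the bamboo storage post it hangs on, bring it over the bare roof board and slide one short edge of its plate in under the lower shingles, without prying any shingle up, until its collar stands centred over the round hole in the board and its plate is square with the hatch. Finish while still holding it there, pressed firmly flat against the board with about a kilo's worth of push, ready to be screwed down; leave the other things on the bench where they are.

Things in the scene. Friction and masses are not known exactly. Their poses are not given: they have to be found in the camera images.
- flashing: Galvanised pipe flashing, 0.24-0.375 kg: plate 220 (x) by 170 (y) by 3 mm, same both ways round, with a round open collar up from its middle: flare 62 mm wide at the plate, then a straight tube, 48 mm outside, 42 inside, from 14 to 54 mm above the underside (grip here; it balances). Origin: centre of the plate's underside, z up. At first level on the post's shoulder, peg up through the collar.
- storage_post: Fixed bamboo post, 76 mm thick, on a 140 mm square foot, left or right of the robot. The flashing rests on its flat shoulder 90 mm above the bench; a 29 mm peg stands up from the shoulder to 150 mm above the bench (6 mm above the collar's top). Origin: under its middle, on the bench; z up.
- peg_tip (a point): Tip of the storage post's peg, on its axis, 150 mm above the bench.
- vent_hatch: Fixed roof hatch lying flat: plywood board 410 (x) by 330 mm (y), top 52 mm above the bench. Origin: on the bench under the pipe hole; x points from the hole to the shingles, roughly away from the robot. Bare board x -170 to +60 mm; from +60 on, three lower shingles, undersides 10 and tops 18 mm above the board, slot 70 mm deep to a batten. Upper course x +136 to +240, top 26 mm above the board.
- pipe_hole (a point): Centre of the 60 mm round hole through the roof board, at the height of the board's top face; axes as the hatch. With the collar centred here the plate's edge reaches 50 mm in under the shingles.
- shingle_edge (a point): Point on the board's top face straight below the middle of the lower shingles' free edge, 60 mm up-roof of the hole; axes as the hatch.
- shingle_left (a joint): Lift of the left shingle of the lower course (hatch y +57 to +164 mm): 0 lying flat, positive (rad) as its free edge is lifted; it pivots on its nails 90 mm behind the free edge. It springs back; about 2 N at the free edge begins to lift it.
- shingle_mid (a joint): The same for the middle shingle (hatch y -54 to +54 mm).
- shingle_right (a joint): The same for the right shingle (hatch y -164 to -57 mm).
- hammer: Bystander: hammer lying on the bench, 290 mm long. Origin on the bench.
- nail_tin: Bystander: open round tin of nails, 80 mm wide, 75 mm tall. Origin: centre of its underside.
- spare_shingles: Bystander: stack of four spare shingles, 260 x 105 x 32 mm. Origin: centre of its underside.
- spawn_bottle: Bystander: spawn bottle with a cotton plug, 86 mm wide, about 205 mm tall. Origin: centre of its underside.

How it is judged:
By the outcome, as a careful person would: the job done as asked, in the order asked, and still so for the second after the job is handed in, while the arm keeps its last pose, push and grip.
It also fails if it takes over 42 s, if anything falls off the work surface, if the arm or the gripper's body presses on something with over 40 N, if the wrist force passes 120 N, or if a joint passes its speed limit or range.

### The arm

A 6-joint arm with a two-finger parallel gripper is mounted at the origin on the work surface. World frame = base frame: x ahead of the robot, y to its left, z up, the work surface at z = 0. Lengths are in m, angles in degrees, forces in N, time in s.
With the tool pointing down it reaches from about 0.25 to 0.725 m from the base axis. Payload 9.7 kg.
Tool frame: the origin (TCP) lies on the centre line of the jaws, within the pads' length; the fingertips stand 14 mm ahead of it and the grasp point (between the pads) lies 5 mm behind it; z points along the fingers, y is the line along which they close (so a half turn about z gives the same grasp; the last joint's range is limited). The gripper opens to 85 mm and grips with 20 to 120 N. Pads are 22 mm wide; open, the fingers measure 114 mm over their backs; the gripper's body (76 mm by 85 mm) begins 54 mm behind the grasp point. The pads swing forward as they close: fully open they stand 13 mm farther back than shut.
Start: joints at [71.677, 4.979, 10.078, 95.1, 0, 90], TCP at [0.173, 0.522, 0.245] pointing down, gripper open.
Joint ranges: [-179.16, 179.16], [-48.56, 103.87], [-65.8, 70.77], [-126.05, 130.52], [-82.76, 87.17], [-180, 180]. Speed limits (degrees/s): [127.2, 127.2, 147.25, 180, 180, 180].

### API

Orientations are given as [roll, pitch, yaw] about the fixed x, y, z axes, in that order (R = Rz(yaw) Ry(pitch) Rx(roll)).
In Python, from workcell import bot, camera, get_calibration, ticket gives the robot as it stands. The module is installed in compiled form; this text tells all that it offers.
- The arm moves only by the tool send_rows, never from a script. Its arguments are lists of equal length, an entry for each row: "linear": the shift along the tool's x, y, z in m, a list of three; "twist": the turn, a rotation vector about the tool's x, y, z in units of 10 degrees (1.0 is 10 degrees), a list of three; "gripper": the opening in per cent of the stroke, from 0 (shut) to 100 (fully open). In form: {"linear": [[x, y, z], ...], "twist": [[wx, wy, wz], ...], "gripper": [gripper, ...]}. A call has 1 to 8 rows; each row shifts and turns the commanded pose from where the row before left it, along the tool's axes as they then stand; what a row does not reach is not made up. A row lasts 1/8 s, in which the tool goes at most 62.5 mm and 10.7 degrees, less where a joint would pass 70% of its speed; a pose out of reach is approached as far as the arm can. A call with a gripper value outside its range is refused whole. The fingers move at their own pace and stop on an object; "grip_force" is the grip in N (left out, the last holds). Time passes only in rows, so rows that do not move let the fingers close. It gives the time, the measured TCP pose, the force, the opening and the grip force at its end, in the units of the state.
- bot.get_obs(): the state, without advancing time (a new reading comes with each control period).
- camera(name): name is "scene" or "top" or "wrist"; returns the picture (480x640x3 uint8, red, green, blue); there is no depth.
- get_calibration(name): a dict with "fx", "fy", "cx", "cy" (pixels), "origin" and "orientation" of the camera in the world; the wrist camera has in their place "hand_eye" (4x4, takes a point from camera to tool coordinates, whose origin is the TCP and whose axes are the flange's). Camera axes: x right, y down, z forward; pixel columns grow to the right and rows downward; lengths in m; the calibration is good to about 2 mm. A picture is of the moment at which its call begins: read the wrist's pose just before it. get_calibration takes no time and is no camera call.
- ticket.job_done(): hands the job in; it is judged then, once.
The state is a dict: "time": time; "q": joint angles; "qd": joint speeds; "joint_efforts": joint torques, N m; "ee_pos": TCP position; "tcp_rot": TCP orientation; "wrist_force": force on the tool from outside, world axes, zero at the start; "torque": the same for the moment, N m; "opening": finger opening in m; "grasp_force": force on a finger pad.
Only numpy, scipy, OpenCV 4.12 (cv2) and the standard library are available. Lean on these libraries where they do the work, as an engineer would, in place of code of your own. Each camera call takes 0.05 s, during which the arm holds its last target. There are 200 camera calls.

## Working session

There is one attempt and no reset: what is moved stays moved. The work goes in short steps, Python scripts to look and compute and a tool call to move; the robot and the scene stay as the last step left them, time stands still between calls to the robot, and variables do not carry over. Pictures are saved under pics/ and viewed, at most 10 in all, crops included, and the job is handed in when it is done.

Besides the shell and the picture viewer there is one more tool, called after "Emit:" by a JSON object that holds its "fn" and its "kwargs", one argument or row to a line. send_rows: Moves the arm, as the interface text tells. Its arguments: {"type":"object","properties":{"linear":{"type":"array"},"twist":{"type":"array"},"gripper":{"type":"array"},"grip_force":{"type":"number"}},"required":["linear","twist","gripper"]}

```bash
mkdir -p pics; python3 - <<'E'
from workcell import bot,camera,get_calibration
import cv2,numpy as np
o=bot.get_obs();print({k:np.round(v,3).tolist() for k,v in o.items()})
for n in("scene","top","wrist"):
    cv2.imwrite(f"pics/{n}0.png",camera(n)[:,:,::-1])
    print(n,{k:np.round(v,4).tolist() for k,v in get_calibration(n).items()})
E
```

```text
{'time': 0.0, 'q': [71.677, 5.013, 10.034, 95.099, -0.002, 90.0], 'qd': [0.058, -0.065, -0.007, 0.014, -0.064, -0.008], 'joint_efforts': [0.001, -52.039, 46.48, 0.016, -0.0, 0.0], 'ee_pos': [0.173, 0.522, 0.245], 'tcp_rot': [-179.922, 0.002, 161.677], 'wrist_force': [0.628, 1.069, -0.107], 'torque': [0.007, -0.041, -0.049], 'grasp_force': 0.0, 'opening': 0.086}
scene {'fx': 543.0584, 'fy': 543.0584, 'cx': 316.4711, 'cy': 235.8028, 'origin': [1.569, 0.1509, 1.3189], 'orientation': [-140.0526, -1.0507, 99.4839]}
top {'fx': 520.7915, 'fy': 520.7915, 'cx': 330.227, 'cy': 230.4559, 'origin': [0.3245, 0.0093, 1.5716], 'orientation': [-170.759, 0.1323, -91.5526]}
wrist {'fx': 336.4262, 'fy': 336.4262, 'cx': 321.6024, 'cy': 235.599, 'hand_eye': [[0.0002, -0.9623, -0.2719, 0.0687], [1.0, 0.0, 0.0008, 0.0009], [-0.0008, -0.2719, 0.9623, -0.1288], [0.0, 0.0, 0.0, 1.0]]}
```

View pics/top0.png

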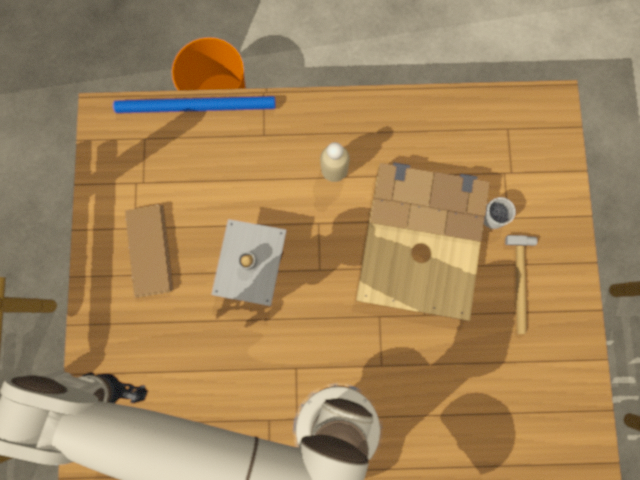

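View pics/scene0.png

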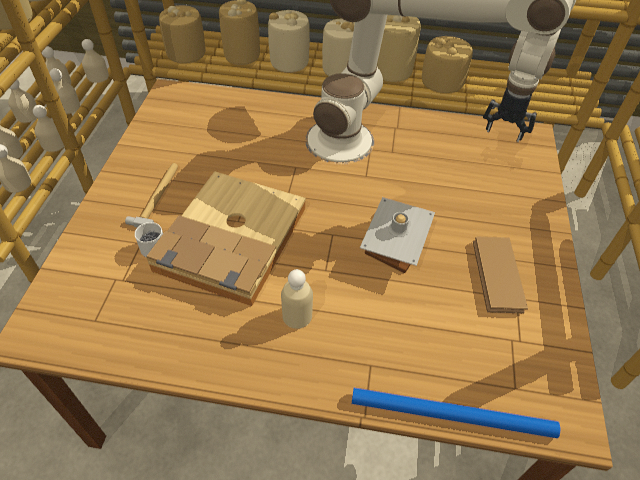

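View pics/wrist0.png

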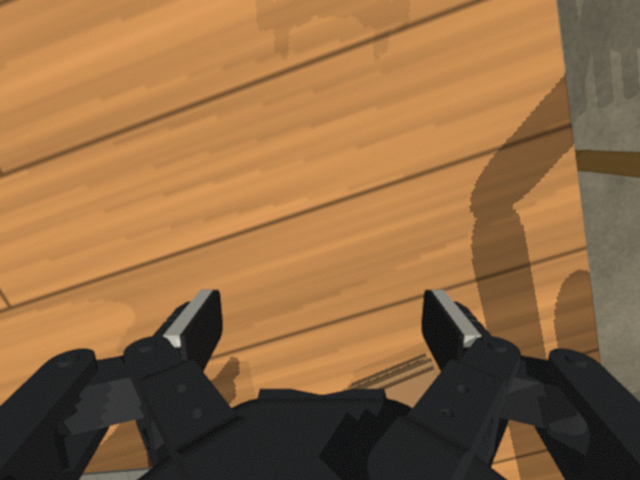

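Top view: the plate has corners near (229,220), (286,230), (268,305) and (212,296), with the peg at (247,260). The hatch hole is at (421,254) and the shingle free edge runs about (373,224) to (482,240). The scene view agrees. The wrist view shows only bare bench.

```bash
cat > h.py <<'E'
import numpy as np,cv2
from scipy.spatial.transform import Rotation as R
from workcell import bot,camera,get_calibration
def cam(name,obs=None):
    c=get_calibration(name);K=np.array([[c['fx'],0,c['cx']],[0,c['fy'],c['cy']],[0,0,1]])
    if name=='wrist':
        T=np.eye(4);T[:3,:3]=R.from_euler('xyz',obs['tcp_rot'],degrees=True).as_matrix();T[:3,3]=obs['ee_pos']
        T=T@np.array(c['hand_eye']);return K,T[:3,:3],T[:3,3]
    return K,R.from_euler('xyz',c['orientation'],degrees=True).as_matrix(),np.array(c['origin'])
def ray(C,px,z):
    K,Rm,o=C;p=np.c_[np.reshape(px,(-1,2)),np.ones(np.size(px)//2)]
    d=(Rm@np.linalg.inv(K)@p.T).T
    return o+d*((z-o[2])/d[:,2])[:,None]
def big(mask):
    cs,_=cv2.findContours(mask.astype(np.uint8),cv2.RETR_EXTERNAL,cv2.CHAIN_APPROX_NONE)
    return max(cs,key=cv2.contourArea)[:,0,:].astype(float)
def rect(P): 
    return cv2.minAreaRect((P[:,:2]*1000).astype(np.float32))
def snap(tag):
    o=bot.get_obs();im=camera('wrist');cv2.imwrite(f'pics/{tag}.png',im[:,:,::-1]);return o,im
E
python3 - <<'E'
from h import *
T=cam('top');im=cv2.imread('pics/top0.png');hsv=cv2.cvtColor(im,cv2.COLOR_BGR2HSV)
m=(hsv[...,1]<50)&(hsv[...,2]>110);w=np.zeros_like(m);w[210:312,205:292]=1
print('plate z.093',rect(ray(T,big(m&w),.093)))
S=cam('scene')
for n,C,px in(('top',T,(247,260)),('scene',S,(401,216))):print(n,'peg',ray(C,px,.15))
g=im.max(2);w[:]=0;w[238:270,405:437]=1
print(np.percentile(g[w],[1,5,20,50,90]))
c=big(w&(g<110));print('hole px',c.mean(0),rect(ray(T,c,.052)))
print('scene hole',ray(S,(236,219),.052))
E=ray(T,[(373,224),(482,240),(358,301),(469,319)],.07);E[2:]=ray(T,[(358,301),(469,319)],.052);print(E)
print('bottle top',ray(T,(334,151),.205),'scene',ray(S,(296,279),.2))
E
```

```text
plate z.093 ((481.94781494140625, 239.91738891601562), (169.32037353515625, 220.04302978515625), 77.71867370605469)
top peg [[0.48000314 0.23660072 0.15      ]]
scene peg [[0.48141355 0.24017912 0.15      ]]
[126.  128.  139.6 174.  228. ]Traceback (most recent call last):
  File "<stdin>", line 9, in <module>
  File "h.py", line 16, in big
    return max(cs,key=cv2.contourArea)[:,0,:].astype(float)
           ~~~^^^^^^^^^^^^^^^^^^^^^^^^
ValueError: max() iterable argument is empty
```

```bash
python3 - <<'E'
from h import *
T=cam('top');S=cam('scene')
print('hole',ray(T,(421,254),.052),ray(S,(236,219),.052))
E=np.r_[ray(T,[(373,224),(482,240)],.07),ray(T,[(358,301),(469,319)],.052)];print(E)
for a,b in((0,1),(2,3),(2,0),(3,1)):d=E[b]-E[a];print(np.linalg.norm(d[:2]),np.degrees(np.arctan2(d[1],d[0])))
print('bottle top',ray(T,(334,151),.205),'scene',ray(S,(296,279),.2))
E
```

```text
hole [[ 0.49444196 -0.25818852  0.052     ]] [[ 0.49623603 -0.25877922  0.052     ]]
[[ 0.58447465 -0.1195136   0.07      ]
 [ 0.5285087  -0.43468689  0.07      ]
 [ 0.36286555 -0.0685934   0.052     ]
 [ 0.30293162 -0.38573149  0.052     ]]
0.3201037157079815 -100.06916808831606
0.32275167696155943 -100.70175563622834
0.22738394233525144 -12.940512699491258
0.23082817741495598 -12.244617921311287
bottle top [[ 0.76591747 -0.00980667  0.205     ]] scene [[ 0.7903949 -0.0106297  0.2      ]]
```

Emit:
{"fn": "send_rows", "kwargs": {
  "linear": [
    [0,0,0],
    [-0.034,-0.041,0],
    [-0.034,-0.041,0],
    [-0.034,-0.041,0],
    [-0.034,-0.041,0],
    [-0.034,-0.041,0],
    [-0.034,-0.041,0],
    [-0.034,-0.041,0]
  ],
  "twist": [
    [0,0,-0.63],
    [0,0,0],
    [0,0,0],
    [0,0,0],
    [0,0,0],
    [0,0,0],
    [0,0,0],
    [0,0,0]
  ],
  "gripper": [100,100,100,100,100,100,100,100]
}}

```text
time: 1.15
ee_pos: [0.3463, 0.1902, 0.2452]
tcp_rot: [180.0, 0.0, 168.0]
wrist_force: [1.2, -0.1, 0.1]
opening: 0.0852
grasp_force: 0.0
```

```bash
python3 -c "
from workcell import bot;o=bot.get_obs();print(o['q'],o['ee_pos'],o['tcp_rot'])"
```

```text
[ 2.87814735e+01 -1.60305582e+01 -9.28666609e+00  9.67235504e+01
 -1.15751694e-03  4.07887561e+01] [0.34629991 0.19022795 0.24523795] [1.79987588e+02 1.61573694e-02 1.67992715e+02]
```

Emit:
{"fn": "send_rows", "kwargs": {
  "linear": [
    [-0.038,-0.047,0],
    [-0.038,-0.047,0],
    [-0.038,-0.047,0],
    [-0.038,-0.047,0],
    [-0.038,-0.047,0],
    [-0.038,-0.047,0],
    [-0.038,-0.047,0],
    [-0.038,-0.047,0]
  ],
  "twist": [
    [0,0,0],
    [0,0,0],
    [0,0,0],
    [0,0,0],
    [0,0,0],
    [0,0,0],
    [0,0,0],
    [0,0,0]
  ],
  "gripper": [100,100,100,100,100,100,100,100]
}}

```text
time: 2.15
ee_pos: [0.5655, -0.2412, 0.245]
tcp_rot: [180.0, -0.0, 168.0]
wrist_force: [1.7, 0.4, 1.4]
opening: 0.0857
grasp_force: 0.0
```

Emit:
{"fn": "send_rows", "kwargs": {
  "linear": [
    [-0.033,-0.038,0],
    [0,0,0],
    [0,0,0]
  ],
  "twist": [
    [0,0,0],
    [0,0,0],
    [0,0,0]
  ],
  "gripper": [100,100,100]
}}

```text
time: 2.52
ee_pos: [0.5891, -0.2831, 0.2448]
tcp_rot: [180.0, -0.1, 168.0]
wrist_force: [0.1, 0.6, 0.2]
opening: 0.0856
grasp_force: 0.0
```

```bash
python3 - <<'E'
from h import *
import json
o,im=snap('w1');json.dump({k:np.array(o[k]).tolist() for k in('ee_pos','tcp_rot')},open('w1.json','w'));print(o['ee_pos'],o['tcp_rot'])
E
```

```text
[ 0.58906637 -0.28308642  0.24475611] [ 1.79975172e+02 -6.43311159e-02  1.67962061e+02]
```

View pics/w1.png

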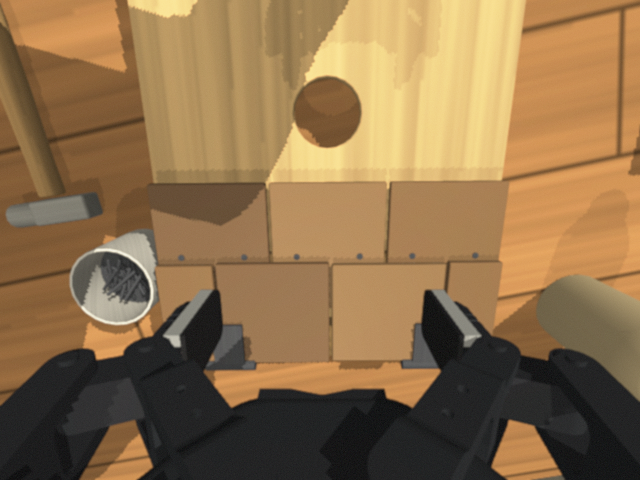

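Wrist view: the hole is at about (327,111), spanning columns 293–361. The shingle free edge runs (150,184) to (507,181) and the board sides are near columns 130–154 and 502–525. All of the hatch's bare board is clear.

```bash
python3 - <<'E'
from h import *
import json
o=json.load(open('w1.json'));C=cam('wrist',o);im=cv2.imread('pics/w1.png');lab=cv2.cvtColor(im,cv2.COLOR_BGR2LAB).astype(int)
g=cv2.GaussianBlur(im,(3,3),0).astype(int)
# hole: radial max-gradient points
pts=[]
for a in np.radians(np.arange(0,360,6)):
    r=np.arange(26,44,.5);p=np.c_[327+r*np.cos(a),111.5+r*np.sin(a)].astype(np.float32)
    v=np.array([cv2.getRectSubPix(im.astype(np.uint8),(1,1),(float(x),float(y)))[0,0] for x,y in p]).astype(float)
    i=np.argmax(np.abs(v[4:]-v[:-4]).sum(1));pts.append(p[i+2])
pts=np.array(pts,np.float32)
el=cv2.fitEllipse(pts);print('ell',el)
W=ray(C,pts,.052)
c,r=cv2.minEnclosingCircle((W[:,:2]*1000).astype(np.float32));print('hole plane',rect(W),c,r,np.median(W,0))
A=np.c_[2*W[:,:2],np.ones(len(W))];k=np.ones(len(W),bool)
for _ in range(4):
    s=np.linalg.lstsq(A[k],(W[k,:2]**2).sum(1),rcond=None)[0];rr=np.sqrt(s[2]+s[:2]@s[:2]);e=np.hypot(*(W[:,:2]-s[:2]).T)-rr;k=abs(e)<.0015
print('circle',s[:2],rr,k.sum())
# free edge of shingles (top z .07)
P=[]
for x in list(range(165,260,6))+list(range(275,380,6))+list(range(395,500,6)):
    v=g[165:200,x].sum(1);P.append((x,165+np.argmax(abs(v[2:]-v[:-2]))+1))
P=np.array(P,float);Q=ray(C,P,.07)[:,:2]
vx,vy,x0,y0=cv2.fitLine((Q).astype(np.float32),cv2.DIST_HUBER,0,.001,.001).ravel()
print('edge yaw',np.degrees(np.arctan2(vy,vx)),'dist from hole',abs((s[0]-x0)*vy-(s[1]-y0)*vx), np.round(np.median(P[:,1]),1))
for nm,a,b in(('L',(130,0),(154,183)),('R',(525,0),(502,180))):
    P=[]
    for y in range(20,165,4):
        xc=a[0]+(b[0]-a[0])*(y-a[1])/(b[1]-a[1]);x=int(xc)-12;v=g[y,x:x+26]
        P.append((x+np.argmax(abs(v[2:]-v[:-2]).sum(1))+1,y))
    Q=ray(C,np.array(P,float),.052)[:,:2].astype(np.float32);vx,vy,x0,y0=cv2.fitLine(Q,cv2.DIST_HUBER,0,.001,.001).ravel()
    print(nm,'yaw',np.degrees(np.arctan2(vy,vx)),'dist',abs((s[0]-x0)*vy-(s[1]-y0)*vx))
E
```

```text
ell ((326.9753112792969, 111.40779113769531), (68.11234283447266, 71.26930236816406), 179.49362182617188)
hole plane ((499.3487854003906, -257.691650390625), (60.432212829589844, 60.79270935058594), 23.09775733947754) (499.47314453125, -258.1430969238281) 31.182445526123047 [ 0.49846184 -0.2575787   0.052     ]
circle [ 0.49918471 -0.25776239] 0.030427524088956166 60
edge yaw 78.44029 dist from hole 0.05941531345217708 181.0
L yaw -11.596743 dist 0.16544893314352957
R yaw -11.234888 dist 0.16537985055805993
```

Emit:
{"fn": "send_rows", "kwargs": {
  "linear": [
    [0.012,0.058,-0.008],
    [0.012,0.058,-0.008],
    [0.012,0.058,-0.008],
    [0.012,0.058,-0.008],
    [0.012,0.058,-0.008],
    [0.012,0.058,0],
    [0.012,0.058,0],
    [0.012,0.058,0]
  ],
  "twist": [
    [0,0,0],
    [0,0,0],
    [0,0,0],
    [0,0,0],
    [0,0,0],
    [0,0,0],
    [0,0,0],
    [0,0,0]
  ],
  "gripper": [100,100,100,100,100,100,100,100]
}}

```text
time: 3.58
ee_pos: [0.5905, 0.1932, 0.2868]
tcp_rot: [179.9, 0.1, 168.1]
wrist_force: [0.7, -1.0, 0.2]
opening: 0.0855
grasp_force: 0.0
```

Emit:
{"fn": "send_rows", "kwargs": {
  "linear": [
    [0.025,0.025,0],
    [0,0,0],
    [0,0,0]
  ],
  "twist": [
    [0,0,0],
    [0,0,0],
    [0,0,0]
  ],
  "gripper": [100,100,100]
}}

```text
time: 3.95
ee_pos: [0.5722, 0.2202, 0.2863]
tcp_rot: [180.0, 0.1, 168.0]
wrist_force: [0.0, -0.2, 0.2]
opening: 0.0854
grasp_force: 0.0
```

```bash
python3 - <<'E'
from h import *
import json
o,im=snap('w2');json.dump({k:np.array(o[k]).tolist() for k in('ee_pos','tcp_rot')},open('w2.json','w'));print(o['ee_pos'],o['tcp_rot'])
E
```

```text
[0.57217728 0.22020264 0.28625696] [1.79968666e+02 7.34936941e-02 1.68037238e+02]
```

View pics/w2.png

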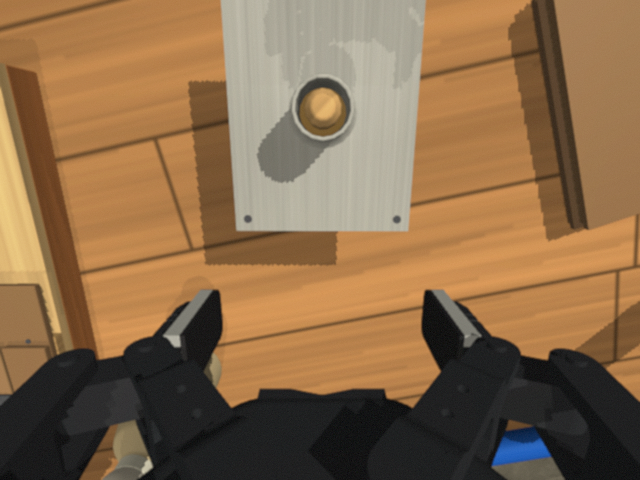

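Wrist view: plate sides near columns 222–236 and 409–425, with the far short edge at row 231. The collar rim is centred at about (323,107).

```bash
python3 - <<'E'
from h import *
import json
o=json.load(open('w2.json'));C=cam('wrist',o);im=cv2.imread('pics/w2.png');g=cv2.GaussianBlur(im,(3,3),0).astype(int)
def line(P,z):
    Q=ray(C,np.array(P,float),z)[:,:2].astype(np.float32);return cv2.fitLine(Q,cv2.DIST_HUBER,0,.001,.001).ravel()
hsv=cv2.cvtColor(im,cv2.COLOR_BGR2HSV);m=(hsv[...,1]<70)
L=[];Rr=[]
for y in range(10,215,4):
    r=m[y];x=323 if y>150 or y<60 else None
    l=next(x for x in range(245,200,-1) if not r[x]);q=next(x for x in range(395,450) if not r[x]);L.append((l+.5,y));Rr.append((q-.5,y))
E=[(x,next(y for y in range(205,260) if not m[y,x])-.5) for x in range(245,400,5)]
ls=[line(P,.093) for P in(L,Rr,E)]
for n,(vx,vy,_,_) in zip('LRE',ls):print(n,np.degrees(np.arctan2(vy,vx)))
def X(a,b):
    A=np.array([[a[0],-b[0]],[a[1],-b[1]]]);t=np.linalg.solve(A,[b[2]-a[2],b[3]-a[3]]);return np.array([a[2]+t[0]*a[0],a[3]+t[0]*a[1]])
c1,c2=X(ls[0],ls[2]),X(ls[1],ls[2]);print(c1,c2,'width',np.linalg.norm(c1-c2))
d=ls[0][:2]+ls[1][:2]*np.sign(ls[0][:2]@ls[1][:2]);d/=np.linalg.norm(d);d*=-np.sign(d[0])
print('yaw',np.degrees(np.arctan2(-d[1],-d[0])),'centre from plate',(c1+c2)/2+.11*d)
pts=[]
for a in np.radians(np.arange(0,360,6)):
    r=np.arange(24,38,.5);p=np.c_[323+r*np.cos(a),107+r*np.sin(a)]
    v=np.array([cv2.getRectSubPix(im,(1,1),(float(x),float(y)))[0,0] for x,y in p]).astype(float)
    # inner dark rim->outer bright ring; take the brightest point
    pts.append(p[np.argmax(v.sum(1))])
el=cv2.fitEllipse(np.array(pts,np.float32));print('rim ell',el,'centre',ray(C,el[0],.144))
E
```

```text
L -12.328466
R -12.1083145
E 78.028786
[0.57182914 0.13441816] [0.607192   0.30119926] width 0.1704889
yaw -12.21839 centre from plate [0.4820023  0.24108894]
rim ell ((324.132080078125, 106.09817504882812), (60.85441589355469, 71.57258605957031), 101.9618148803711) centre [[0.48143026 0.24253964 0.144     ]]
```

Emit:
{"fn": "send_rows", "kwargs": {
  "linear": [
    [0.0463,0.0008,0],
    [0.0463,0.0008,0],
    [0,0,0.05],
    [0,0,0.05],
    [0,0,0.04],
    [0,0,0.023],
    [0,0,0],
    [0,0,0]
  ],
  "twist": [
    [0,0,0],
    [0,0,0],
    [0,0,0],
    [0,0,0],
    [0,0,0],
    [0,0,0],
    [0,0,0],
    [0,0,0]
  ],
  "gripper": [100,100,100,100,100,100,100,100]
}}

```text
time: 5.0
ee_pos: [0.4832, 0.2407, 0.1237]
tcp_rot: [179.9, 0.1, 167.9]
wrist_force: [0.5, -0.3, -0.3]
opening: 0.0851
grasp_force: 0.0
```

Emit:
{"fn": "send_rows", "kwargs": {
  "linear": [
    [0.001,0,0],
    [0,0,0],
    [0,0,0],
    [0,0,0],
    [0,0,0],
    [0,0,0]
  ],
  "twist": [
    [0,0,0],
    [0,0,0],
    [0,0,0],
    [0,0,0],
    [0,0,0],
    [0,0,0]
  ],
  "gripper": [0,0,0,0,0,0],
  "grip_force": 60
}}

```text
time: 5.75
ee_pos: [0.482, 0.2415, 0.1236]
tcp_rot: [179.9, 0.1, 168.0]
wrist_force: [-0.5, -1.1, 5.4]
opening: 0.0473
grasp_force: 61.6
```

Emit:
{"fn": "send_rows", "kwargs": {
  "linear": [
    [0,0,-0.004],
    [0,0,-0.02],
    [0,0,-0.03],
    [0,0,-0.03],
    [0,0,0],
    [0,0,0]
  ],
  "twist": [
    [0,0,0],
    [0,0,0],
    [0,0,0],
    [0,0,0],
    [0,0,0],
    [0,0,0]
  ],
  "gripper": [0,0,0,0,0,0]
}}

```text
time: 6.5
ee_pos: [0.4813, 0.2412, 0.205]
tcp_rot: [-179.9, -0.1, 168.0]
wrist_force: [-0.6, 0.3, -2.9]
opening: 0.0468
grasp_force: 62.3
```

```bash
python3 - <<'E'
from h import *
print(bot.get_obs()['wrist_force'],bot.get_obs()['torque']);o,im=snap('w3');cv2.imwrite('pics/top3.png',camera('top')[:,:,::-1]);print(o['ee_pos'],o['tcp_rot'],o['wrist_force'],o['torque'])
E
```

```text
[-0.55832358  0.33605773 -2.91755451] [-0.01209782 -0.03713364 -0.00109107]
[0.48132535 0.24116284 0.20495237] [-1.79947341e+02 -6.75588236e-02  1.67981310e+02] [-0.55832358  0.33605773 -2.91755451] [-0.01209782 -0.03713364 -0.00109107]
```

View pics/w3.png

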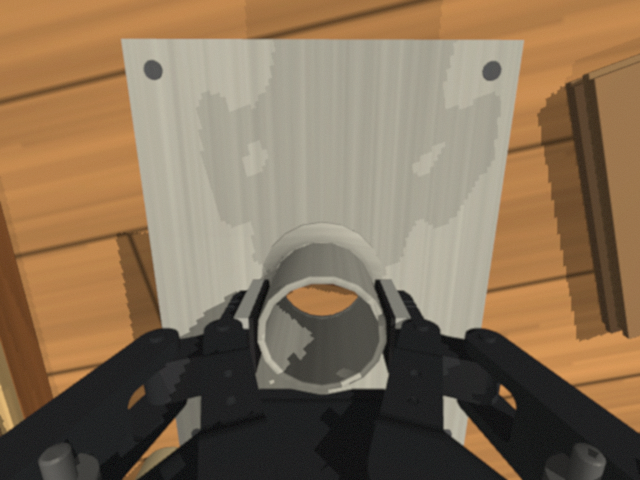

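The flashing is held, off the peg. Its rear corners are at (123,39) and (523,40), and the rim is centred at about (322,335). I'll solve its pose in the hand from these.

```bash
cat > inhand.py <<'E'
from h import *
from scipy.optimize import least_squares
def inhand(im):  # im BGR; rear end visible
    c=get_calibration('wrist');H=np.linalg.inv(np.array(c['hand_eye']))
    m=cv2.cvtColor(im,cv2.COLOR_BGR2HSV)[...,1]<60
    e=np.array([(x,next(y for y in range(75,10,-1) if not m[y,x])+.5) for x in range(190,460,6)],float)
    l=np.array([(next(x for x in range(185,100,-1) if not m[y,x])+.5,y) for y in range(60,200,5)],float)
    r=np.array([(next(x for x in range(475,600) if not m[y,x])-.5,y) for y in range(60,200,5)],float)
    pts=[]
    for a in np.radians(list(range(200,341,5))+list(range(30,151,5))):
        q=np.arange(52,72,.5);p=np.c_[322+q*np.cos(a),333+q*.88*np.sin(a)]
    def proj(p,X):
        Rm=R.from_rotvec(p[3:]).as_matrix()@np.diag([1,-1,-1]);Y=X@Rm.T+p[:3]
        Z=Y@H[:3,:3].T+H[:3,3];return np.c_[c['fx']*Z[:,0]/Z[:,2]+c['cx'],c['fy']*Z[:,1]/Z[:,2]+c['cy']]
    def dl(P,a,b):
        d=(b-a)/np.linalg.norm(b-a);return (P[:,0]-a[0])*d[1]-(P[:,1]-a[1])*d[0]
    def f(p):
        q=proj(p,np.array([[.11,.085,.003],[.11,-.085,.003],[-.11,.085,.003],[-.11,-.085,.003],[0,.085,.003],[0,-.085,.003]]))
        a,b=(q[0],q[4]),(q[1],q[5])
        if a[0][0]>b[0][0]:a,b=b,a
        return np.r_[dl(e,q[0],q[1]),dl(l,*a),dl(r,*b)]
    s=least_squares(f,[0,0,.033,0,0,0],loss='soft_l1');return s.x,np.sqrt(np.mean(s.fun**2)),proj(s.x,np.array([[0,0,.054]]))
if __name__=='__main__':
    import sys
    x,rm,q=inhand(cv2.imread(sys.argv[1]));print('xyz mm',np.round(x[:3]*1e3,1),'rot deg',np.round(np.degrees(x[3:]),2),'rms',rm,'rim px',q)
E
python3 inhand.py pics/w3.png
```

```text
xyz mm [-0.2  1.4 33.7] rot deg [0.48 0.07 0.09] rms 0.2927418054689966 rim px [[323.99498178 336.04170531]]
```

Emit:
{"fn": "send_rows", "kwargs": {
  "linear": [
    [-0.002,-0.03,0],
    [-0.003,-0.05,0],
    [-0.004,-0.055,0],
    [-0.004,-0.06,0],
    [-0.004,-0.06,0],
    [-0.004,-0.06,0],
    [-0.004,-0.06,0],
    [-0.003,-0.055,0]
  ],
  "twist": [
    [0,0,-0.06],
    [0,0,0],
    [0,0,0],
    [0,0,0],
    [0,0,0],
    [0,0,0],
    [0,0,0],
    [0,0,0]
  ],
  "gripper": [0,0,0,0,0,0,0,0]
}}

```text
time: 7.6
ee_pos: [0.4226, -0.1876, 0.2053]
tcp_rot: [180.0, -0.1, 168.6]
wrist_force: [0.6, -0.4, -3.7]
opening: 0.0476
grasp_force: 62.6
```

Emit:
{"fn": "send_rows", "kwargs": {
  "linear": [
    [-0.002,-0.036,0],
    [-0.001,-0.02,0.02],
    [0,0,0.04],
    [0,0,0.035],
    [0,0,0],
    [0,0,0]
  ],
  "twist": [
    [0,0,0],
    [0,0,0],
    [0,0,0],
    [0,0,0],
    [0,0,0],
    [0,0,0]
  ],
  "gripper": [0,0,0,0,0,0]
}}

```text
time: 8.35
ee_pos: [0.4156, -0.2413, 0.1123]
tcp_rot: [-180.0, 0.0, 168.6]
wrist_force: [0.8, 0.2, -1.9]
opening: 0.0471
grasp_force: 62.9
```

```bash
python3 - <<'E'
from h import *
o,im=snap('w4');print(o['ee_pos'],o['tcp_rot'],o['wrist_force'])
E
python3 inhand.py pics/w4.png
```

```text
[ 0.41561655 -0.24128407  0.11225198] [-1.79987666e+02  3.50066548e-02  1.68584320e+02] [ 0.84693684  0.18859987 -1.91157348]
xyz mm [-0.2  0.3 34.2] rot deg [-0.67  0.35  0.26] rms 0.3132721061120091 rim px [[318.2678292  335.90435289]]
```

View pics/w4.png

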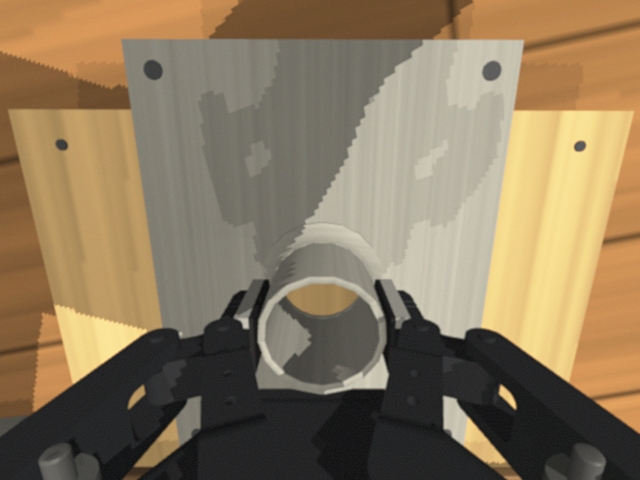

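The plate is held as before. The board's rear corners are at about (9,109) and (633,111), beside the plate edges, which allows a direct relative check.

```bash
cat > rel.py <<'E'
from h import *
def rel(png,o,zp,rows,lx,rx,by):
    """plate vs board in hatch axes; zp = plate top z"""
    C=cam('wrist',o);im=cv2.imread(png);g=cv2.GaussianBlur(im,(3,3),0).astype(int)
    yaw=np.radians(-11.5);U=np.array([[np.cos(yaw),np.sin(yaw)],[-np.sin(yaw),np.cos(yaw)]])
    def v(xf,x2,ys,w):
        P=[]
        for y in ys:
            xc=int(xf[0]+(x2[0]-xf[0])*(y-xf[1])/(x2[1]-xf[1]));s=g[y,xc-w:xc+w];P.append((xc-w+np.argmax(abs(s[2:]-s[:-2]).sum(1))+1,y))
        return np.array(P,float)
    def h(xs,yc,w):
        return np.array([(x,yc-w+np.argmax(abs(g[yc-w:yc+w][2:,x]-g[yc-w:yc+w][:-2,x]).sum(1))+1) for x in xs],float)
    def fit(P,z,ax):
        Q=ray(C,P,z)[:,:2]@U.T;k=np.ones(len(Q),bool)
        for _ in range(3):
            p=np.polyfit(Q[k,1-ax],Q[k,ax],1);k=abs(np.polyval(p,Q[:,1-ax])-Q[:,ax])<.0015
        return p,np.degrees(np.arctan(p[0])),k.sum()
    t=np.array(o['ee_pos'])[:2]@U.T
    for n,P,z,ax in(('plateL',v((123,39),(154,250),range(50,220,4),7),zp,1),('plateR',v((523,40),(490,250),range(50,220,4),7),zp,1),('plateB',h(range(180,470,6),40,7),zp,0),
        ('boardL',v(lx[0],lx[1],rows,9),.052,1),('boardR',v(rx[0],rx[1],rows,9),.052,1),('boardB',h(by[1],by[0],8),.052,0)):
        p,a,k=fit(P,z,ax);print(n,'at tcp mm',round(1e3*(np.polyval(p,t[1-ax])-t[ax]),1),'slope',round(a,2),k,len(P))
E
python3 - <<'E'
from rel import *
o=dict(ee_pos=[0.4156,-0.2413,0.1123],tcp_rot=[180,0,168.58])
rel('pics/w4.png',o,.1123-.0337+.003,range(125,290,5),((9,109),(53,310)),((633,111),(585,330)),(110,list(range(25,120,5))+list(range(530,620,5))))
E
```

```text
plateL at tcp mm -84.1 slope 0.05 43 43
plateR at tcp mm 85.8 slope -0.35 43 43
plateB at tcp mm -109.9 slope -0.02 48 49
boardL at tcp mm -165.0 slope 0.06 33 33
boardR at tcp mm 165.7 slope -0.25 33 33
boardB at tcp mm -84.3 slope 0.01 37 37
```

Emit:
{"fn": "send_rows", "kwargs": {
  "linear": [
    [0,-0.0005,0.012],
    [0,0,0.008],
    [0,0,0],
    [0,0,0]
  ],
  "twist": [
    [0,0,0],
    [0,0,0],
    [0,0,0],
    [0,0,0]
  ],
  "gripper": [0,0,0,0]
}}

```text
time: 8.9
ee_pos: [0.4153, -0.2417, 0.0914]
tcp_rot: [-180.0, 0.0, 168.6]
wrist_force: [-0.7, 0.0, -3.0]
opening: 0.0472
grasp_force: 62.9
```

Emit:
{"fn": "send_rows", "kwargs": {
  "linear": [
    [0,0,0.002],
    [0,0,0]
  ],
  "twist": [
    [0,0,0],
    [0,0,0]
  ],
  "gripper": [0,0]
}}

```text
time: 9.15
ee_pos: [0.4153, -0.2417, 0.0893]
tcp_rot: [180.0, -0.0, 168.6]
wrist_force: [-0.8, 0.4, -3.4]
opening: 0.047
grasp_force: 62.9
```

Emit:
{"fn": "send_rows", "kwargs": {
  "linear": [
    [0,0,0.001],
    [0,0,0]
  ],
  "twist": [
    [0,0,0],
    [0,0,0]
  ],
  "gripper": [0,0]
}}

```text
time: 9.4
ee_pos: [0.4153, -0.2417, 0.0883]
tcp_rot: [180.0, -0.0, 168.6]
wrist_force: [0.0, 0.6, -3.3]
opening: 0.0469
grasp_force: 62.9
```

Emit:
{"fn": "send_rows", "kwargs": {
  "linear": [
    [0,0,0.001],
    [0,0,0]
  ],
  "twist": [
    [0,0,0],
    [0,0,0]
  ],
  "gripper": [0,0]
}}

```text
time: 9.65
ee_pos: [0.4152, -0.2417, 0.0872]
tcp_rot: [180.0, -0.0, 168.6]
wrist_force: [1.1, 0.6, -3.5]
opening: 0.0474
grasp_force: 62.9
```

Emit:
{"fn": "send_rows", "kwargs": {
  "linear": [
    [0,0,0.001],
    [0,0,0]
  ],
  "twist": [
    [0,0,0],
    [0,0,0]
  ],
  "gripper": [0,0]
}}

```text
time: 9.9
ee_pos: [0.4152, -0.2417, 0.0862]
tcp_rot: [180.0, -0.0, 168.6]
wrist_force: [0.1, 0.1, -2.3]
opening: 0.0476
grasp_force: 62.9
```

Emit:
{"fn": "send_rows", "kwargs": {
  "linear": [
    [0,0,0.0005],
    [0,0,0]
  ],
  "twist": [
    [0,0,0],
    [0,0,0]
  ],
  "gripper": [0,0]
}}

```text
time: 10.15
ee_pos: [0.4153, -0.2417, 0.0858]
tcp_rot: [-180.0, 0.0, 168.6]
wrist_force: [0.1, 0.1, -2.6]
opening: 0.0473
grasp_force: 62.9
```

Emit:
{"fn": "send_rows", "kwargs": {
  "linear": [
    [0,0,-0.0025],
    [-0.012,0,0],
    [-0.012,0,0],
    [-0.01,0,0],
    [-0.01,0,0],
    [0,0,0]
  ],
  "twist": [
    [0,0,0],
    [0,0,0],
    [0,0,0],
    [0,0,0],
    [0,0,0],
    [0,0,0]
  ],
  "gripper": [0,0,0,0,0,0]
}}

```text
time: 10.9
ee_pos: [0.459, -0.2505, 0.088]
tcp_rot: [180.0, -0.0, 168.6]
wrist_force: [-0.1, 0.9, -3.1]
opening: 0.0469
grasp_force: 62.9
```

Emit:
{"fn": "send_rows", "kwargs": {
  "linear": [
    [-0.01,0,0],
    [-0.01,0,0],
    [-0.01,0,0],
    [-0.007,0,0],
    [-0.004,0,0],
    [0,0,0],
    [0,0,0]
  ],
  "twist": [
    [0,0,0],
    [0,0,0],
    [0,0,0],
    [0,0,0],
    [0,0,0],
    [0,0,0],
    [0,0,0]
  ],
  "gripper": [0,0,0,0,0,0,0]
}}

```text
time: 11.78
ee_pos: [0.4984, -0.2585, 0.0883]
tcp_rot: [180.0, -0.0, 168.6]
wrist_force: [0.8, 0.1, -2.7]
opening: 0.0471
grasp_force: 62.9
```

```bash
python3 - <<'E'
from h import *
import json
o,im=snap('w5');json.dump({k:np.array(o[k]).tolist() for k in('ee_pos','tcp_rot')},open('w5.json','w'));print(o['ee_pos'],o['tcp_rot'],o['wrist_force'],o['torque'])
cv2.imwrite('pics/s5.png',camera('scene')[:,:,::-1])
E
```

```text
[ 0.4984071  -0.25848761  0.08827938] [ 1.79998551e+02 -1.17743704e-02  1.68576164e+02] [ 0.77235211  0.07380814 -2.68738139] [0.0289733  0.03898944 0.01442567]
```

View pics/w5.png

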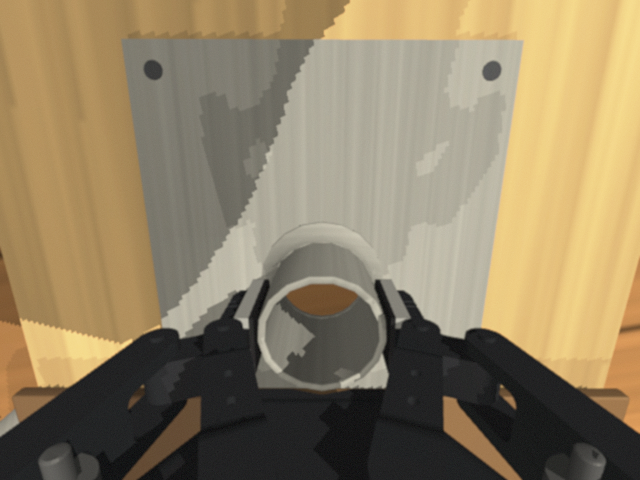

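The plate is under the shingles, with the shingle edge at about row 390 on both sides. Only the bench shows through the collar, so the hole lies below it. I'll advance the last 0.6 mm and press in small steps.

Emit:
{"fn": "send_rows", "kwargs": {
  "linear": [
    [-0.0006,0,0.002],
    [0,0,0.0005],
    [0,0,0]
  ],
  "twist": [
    [0,0,0],
    [0,0,0],
    [0,0,0]
  ],
  "gripper": [0,0,0]
}}

```text
time: 12.25
ee_pos: [0.4991, -0.2587, 0.0858]
tcp_rot: [180.0, -0.0, 168.6]
wrist_force: [0.2, 0.1, -2.2]
opening: 0.0469
grasp_force: 62.9
```

Emit:
{"fn": "send_rows", "kwargs": {
  "linear": [
    [0,0,0.0005],
    [0,0,0]
  ],
  "twist": [
    [0,0,0],
    [0,0,0]
  ],
  "gripper": [0,0]
}}

```text
time: 12.5
ee_pos: [0.4992, -0.2587, 0.0856]
tcp_rot: [-180.0, 0.0, 168.6]
wrist_force: [-2.5, 1.1, 1.7]
opening: 0.0471
grasp_force: 63.2
```

```bash
python3 - <<'E'
from rel import *
import json
o=json.load(open('w5.json'));C=cam('wrist',o)
im=cv2.imread('pics/w5.png');g=cv2.GaussianBlur(im,(3,3),0).astype(int)
rel('pics/w5.png',o,.0575,range(255,370,4),((0,245),(36,385)),((640,245),(605,385)),(40,range(180,470,6)))
yaw=np.radians(-11.5);U=np.array([[np.cos(yaw),np.sin(yaw)],[-np.sin(yaw),np.cos(yaw)]])
for xs in(range(25,50,4),range(600,622,4)):
    P=[(x,378+np.argmax(abs(g[378:400,x][2:]-g[378:400,x][:-2]).sum(1))+1) for x in xs];print(P[0],P[-1],np.median(ray(C,np.array(P,float),.07)[:,:2]@U.T-np.array(o['ee_pos'])[:2]@U.T,0))
E
```

```text
Traceback (most recent call last):
  File "rel.py", line 20, in rel
    ('boardL',v(lx[0],lx[1],rows,9),.052,1),('boardR',v(rx[0],rx[1],rows,9),.052,1),('boardB',h(by[1],by[0],8),.052,0)):
              ~^^^^^^^^^^^^^^^^^^^^
  File "rel.py", line 9, in v
    xc=int(xf[0]+(x2[0]-xf[0])*(y-xf[1])/(x2[1]-xf[1]));s=g[y,xc-w:xc+w];P.append((xc-w+np.argmax(abs(s[2:]-s[:-2]).sum(1))+1,y))
                                                                                        ~~~~~~~~~^^^^^^^^^^^^^^^^^^^^^^^^^^
ValueError: attempt to get argmax of an empty sequence
```

Contact at TCP z 0.0857, as expected. I'll fix the row range and check the alignment while the contact is still light.

```bash
python3 - <<'E'
from rel import *
o,im=snap('w6');C=cam('wrist',o);print(o['wrist_force'])
im=cv2.imread('pics/w6.png');g=cv2.GaussianBlur(im,(3,3),0).astype(int)
rel('pics/w6.png',o,.055,range(300,370,3),((0,245),(36,385)),((640,245),(605,385)),(40,range(180,470,6)))
yaw=np.radians(-11.5);U=np.array([[np.cos(yaw),np.sin(yaw)],[-np.sin(yaw),np.cos(yaw)]])
for xs in(range(25,50,4),range(600,622,4)):
    P=[(x,378+np.argmax(abs(g[378:400,x][2:]-g[378:400,x][:-2]).sum(1))+1) for x in xs];print(P[0],P[-1],np.median(ray(C,np.array(P,float),.07)[:,:2]@U.T-np.array(o['ee_pos'])[:2]@U.T,0))
E
```

```text
[-2.49128039  1.09975212  1.65043323]
plateL at tcp mm -84.2 slope -0.07 43 43
plateR at tcp mm 86.0 slope -0.1 43 43
plateB at tcp mm -109.9 slope -0.0 48 49
boardL at tcp mm -164.5 slope -0.26 24 24
boardR at tcp mm 166.0 slope -0.05 24 24
boardB at tcp mm -110.7 slope -0.0 47 49
(25, np.int64(389)) (49, np.int64(388)) [ 0.05405403 -0.14464114]
(600, np.int64(391)) (620, np.int64(390)) [0.05439726 0.14905902]
```

Emit:
{"fn": "send_rows", "kwargs": {
  "linear": [
    [0,0,0.0004],
    [0,0,0],
    [0,0,0]
  ],
  "twist": [
    [0,0,0],
    [0,0,0],
    [0,0,0]
  ],
  "gripper": [0,0,0]
}}

```text
time: 12.92
ee_pos: [0.4992, -0.2587, 0.0856]
tcp_rot: [-180.0, 0.0, 168.6]
wrist_force: [-2.7, 1.2, 5.4]
opening: 0.0469
grasp_force: 63.7
```

Emit:
{"fn": "send_rows", "kwargs": {
  "linear": [
    [0,0,0.0004],
    [0,0,0],
    [0,0,0],
    [0,0,0]
  ],
  "twist": [
    [0,0,0],
    [0,0,0],
    [0,0,0],
    [0,0,0]
  ],
  "gripper": [0,0,0,0]
}}

```text
time: 13.42
ee_pos: [0.4992, -0.2587, 0.0856]
tcp_rot: [-180.0, 0.0, 168.6]
wrist_force: [-4.9, 2.6, 9.1]
opening: 0.0473
grasp_force: 63.9
```

Emit:
{"fn": "send_rows", "kwargs": {
  "linear": [
    [0,0,0],
    [0,0,0],
    [0,0,0],
    [0,0,0]
  ],
  "twist": [
    [0,0,0],
    [0,0,0],
    [0,0,0],
    [0,0,0]
  ],
  "gripper": [0,0,0,0]
}}

```text
time: 13.92
ee_pos: [0.4992, -0.2587, 0.0856]
tcp_rot: [-180.0, 0.0, 168.6]
wrist_force: [-5.0, 2.1, 8.7]
opening: 0.047
grasp_force: 63.9
```

```bash
python3 - <<'E'
from h import *
o=bot.get_obs();print(o['ee_pos'],o['tcp_rot'],o['wrist_force'],o['torque'],o['time'])
im=camera('scene')[150:330,100:340,::-1];cv2.imwrite('pics/s7.png',cv2.resize(im,None,fx=3,fy=3,interpolation=cv2.INTER_CUBIC))
E
```

```text
[ 0.49921497 -0.25869189  0.08560322] [-1.79985317e+02  4.49624638e-02  1.68575370e+02] [-4.98056205  2.05313154  8.73466357] [0.51762858 0.85333477 0.02212492] 13.925
```

View pics/s7.png

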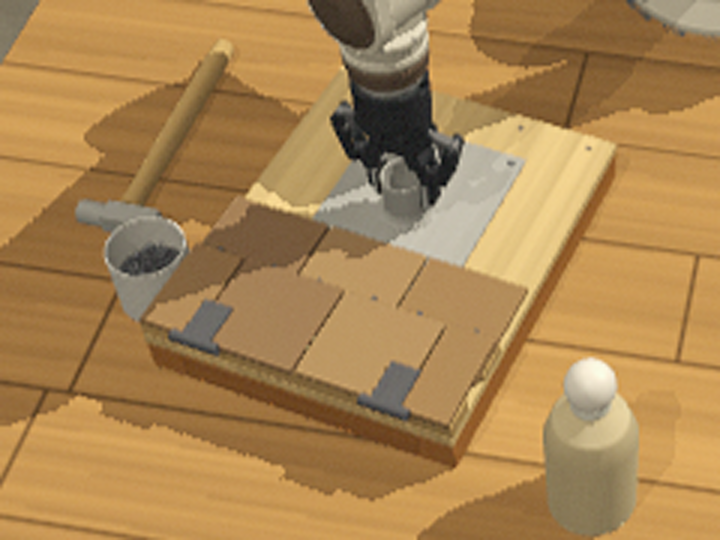

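The scene crop shows the shingles flat, the plate in under them, and the bystanders undisturbed. About 5 N of side load remains; I'll ease it off, which also shows where the contact is centred.

Emit:
{"fn": "send_rows", "kwargs": {
  "linear": [
    [0.0004,0,0],
    [0,0,0],
    [0,0,0]
  ],
  "twist": [
    [0,0,0],
    [0,0,0],
    [0,0,0]
  ],
  "gripper": [0,0,0]
}}

```text
time: 14.35
ee_pos: [0.4992, -0.2587, 0.0856]
tcp_rot: [-180.0, 0.1, 168.6]
wrist_force: [-2.2, 1.7, 6.2]
opening: 0.0469
grasp_force: 63.7
```

```bash
python3 - <<'E'
from h import *
o=bot.get_obs();print(o['ee_pos'],o['tcp_rot'],o['wrist_force'],o['torque'],o['time'])
E
```

```text
[ 0.49920153 -0.25866699  0.08559199] [-1.79987147e+02  8.90895015e-02  1.68577712e+02] [-2.21268727  1.74777653  6.18250314] [ 0.41808904  0.45034452 -0.03440786] 14.35
```

Emit:
{"fn": "send_rows", "kwargs": {
  "linear": [
    [0,0,0],
    [0,0,0],
    [0,0,0]
  ],
  "twist": [
    [0,0.015,0],
    [0,0,0],
    [0,0,0]
  ],
  "gripper": [0,0,0]
}}

```text
time: 14.72
ee_pos: [0.4992, -0.2587, 0.0856]
tcp_rot: [-180.0, -0.1, 168.6]
wrist_force: [-2.8, 1.3, 7.3]
opening: 0.0471
grasp_force: 63.8
```

```bash
python3 - <<'E'
from h import *
o=bot.get_obs();print(o['ee_pos'],o['tcp_rot'],o['wrist_force'],o['torque'],o['time'])
E
```

```text
[ 0.49921706 -0.25866642  0.08561302] [-1.79986861e+02 -6.05121153e-02  1.68581616e+02] [-2.76921023  1.29176592  7.32870004] [0.37094163 0.42424079 0.01601586] 14.725
```

Emit:
{"fn": "send_rows", "kwargs": {
  "linear": [
    [0,0,0.0002],
    [0,0,0],
    [0,0,0],
    [0,0,0],
    [0,0,0],
    [0,0,0],
    [0,0,0],
    [0,0,0]
  ],
  "twist": [
    [0,0,0],
    [0,0,0],
    [0,0,0],
    [0,0,0],
    [0,0,0],
    [0,0,0],
    [0,0,0],
    [0,0,0]
  ],
  "gripper": [0,0,0,0,0,0,0,0]
}}

```text
time: 15.72
ee_pos: [0.4992, -0.2587, 0.0856]
tcp_rot: [-180.0, -0.1, 168.6]
wrist_force: [-3.0, 2.8, 8.2]
opening: 0.0468
grasp_force: 63.8
```

```bash
python3 - <<'E'
from rel import *
o,im=snap('w8');print(o['ee_pos'],o['tcp_rot'],o['wrist_force'],o['torque'],o['time'])
rel('pics/w8.png',o,.055,range(300,370,3),((0,245),(36,385)),((640,245),(605,385)),(40,range(180,470,6)))
E
python3 inhand.py pics/w8.png
```

```text
[ 0.49918815 -0.25868392  0.08560427] [-1.79984729e+02 -5.46230172e-02  1.68581638e+02] [-2.99240851  2.75595198  8.18992486] [ 0.48153376  0.54273357 -0.00932733] 15.725
plateL at tcp mm -84.1 slope -0.04 43 43
plateR at tcp mm 86.0 slope -0.07 43 43
plateB at tcp mm -109.9 slope 0.1 48 49
boardL at tcp mm -164.4 slope -0.25 24 24
boardR at tcp mm 166.2 slope -0.31 24 24
boardB at tcp mm -110.7 slope 0.1 47 49
xyz mm [-0.3  0.9 34. ] rot deg [-0.26  0.12  0.12] rms 0.272403667354281 rim px [[320.71176095 335.88049145]]
```

```bash
python3 -c "
from workcell import ticket;print(ticket.job_done())"
```

```text
the job is handed in; nothing more can be done
None
```

Handed in at about 16 s: the flashing is under the shingles, square with the hatch and within about 1 mm of centre over the hole, and the arm is holding it down with 8 N (about 11 N on the board with its weight). The shingles looked flat in the last scene picture; the judge's result was not shown.

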